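Line up the duck flock on the float plank

ROBOT

A 6-joint arm with a two-finger parallel gripper is mounted at the origin on the work surface. World frame = base frame: x ahead of the robot, y to its left, z up, the work surface at z = 0. Lengths are in m, angles in rad, forces in N, time in s.
With the tool pointing down it reaches from about 0.25 to 0.85 m from the base axis. Payload 12.5 kg.
Tool frame: the origin (TCP) lies at the centre of the arm's flange, where the gripper is bolted on; the fingertips stand 186 mm ahead of it and the grasp point (between the pads) lies 167 mm ahead of it; z points along the fingers, x is the direction in which the jaws open and shut, and the axes are right-handed (so a half turn about z gives the same grasp; the last joint's range is limited). The gripper opens to 93 mm and grips with 3 to 60 N. Pads are 15 mm wide; open, the fingers measure 128 mm over their backs; the gripper's body (75 mm by 188 mm) begins 65 mm behind the grasp point.
Start: joints at [-1.365, 0.351, 1.652, -0, 1.139, -0.085], TCP at [0.158, -0.527, 0.405] pointing down, gripper open.
Joint ranges: [-2.75, 2.75], [-0.79, 2.1], [0.01, 2.65], [-1.57, 4.71], [0.07, 3.14], [-2.87, 2.87]. Speed limits (rad/s): [2.22, 2.22, 2.79, 3.14, 3.14, 3.14].

INTERFACE

Orientations are given as a unit quaternion [w, x, y, z].
In Python, from workcell import env gives the robot as it stands.
- The arm moves only by the tool step_arm, never from a script. Its argument "moves" is a list of rows, each a list of 3 entries, a list of its own where there are three numbers: the turn, a rotation vector about the tool's x, y, z in degrees, then the shift along the tool's x, y, z in cm, then the gripper command: -1 is shut, 1 is fully open, values between are in proportion. In form: [[[wx, wy, wz], [dx, dy, dz], jaw], ...]. A call has 1 to 8 rows; each row shifts and turns the commanded pose from where the row before left it, along the tool's axes as they then stand; what a row does not reach is not made up. A row lasts 1/12 s, in which the tool goes at most 41.7 mm and 7.16 degrees, less where a joint would pass 70% of its speed; a pose out of reach is approached as far as the arm can. A call is refused whole if a number of a shift passes 4.17 or a number of a turn 7.16, either way. A call with a gripper value outside its range is refused whole. The fingers move at their own pace and stop on an object; the grip force is fixed at half the most. Time passes only in rows, so rows that do not move let the fingers close. It gives the time, the measured TCP pose, the force and the opening at its end, in the units of the state.
- env.get_state(): the state, without advancing time (a new reading comes with each control period).
- env.grab_frame(name): name is "scene" or "top" or "wrist"; returns a dict with "frame" (400x640x3 uint8, blue, green, red), "fovy" (degrees; the focal length in pixels is half the picture's height over the tangent of half this angle, whatever the lens; pixels are square), "cx", "cy" (the principal point, pixels), "rvec" (rotation vector, rad) and "tvec" (3), from world to camera coordinates, as OpenCV has them. Camera axes: x right, y down, z forward; pixel columns grow to the right and rows downward; lengths in m; the calibration is good to about 2 mm. The wrist camera is an equidistant fisheye: a pixel r from the principal point sees the ray r / f radians off the axis. A picture is of the moment at which its call begins. There is no depth.
- env.finish_job(): hands the job in, once; it reports no verdict.
The state is a dict: "t": time; "qpos": joint angles; "dq": joint speeds; "joint_efforts": joint torques, N m; "tcp_pos": TCP position; "tcp_rot": TCP orientation; "force": force on the tool from outside, world axes, zero at the start; "torque": the same for the moment, N m; "finger_gap": finger opening in m.
Only numpy, scipy, OpenCV 4.12 (cv2) and the standard library are available. Lean on these libraries where they do the work, as an engineer would, in place of code of your own. Each camera call takes 0.05 s, during which the arm holds its last target. There are 200 camera calls.

TASK

Line up the four red ducks by size on the plank, one centred on each white disc: the biggest on the disc next to the farmer head, then each next smaller one in turn, the smallest next to the gilt fan. Stand each duck upright with its length along the plank (its beak may point either way), and do not tip any duck over on the way.

Things in the scene. Friction and masses are not known exactly. Their poses are not given: they have to be found in the camera images.
- duck_biggest: Biggest of the four red-lacquered ducks: 94 mm long, 86 mm high over the head. Block-shaped body 72 mm long, 46 mm wide with upright sides, 46 mm high; black tail, gilt wing patches, head at the front, orange beak. Origin: centre of the flat underside. x lengthwise to the beak, y across, z up. Loose, upright, 20 to 150 g; grip across the width, mid-body.
- duck_second: Second of the four red-lacquered ducks: 80 mm long, 73 mm high over the head. Block-shaped body 61 mm long, 39 mm wide with upright sides, 39 mm high; black tail, gilt wing patches, head at the front, orange beak. Origin: centre of the flat underside. x lengthwise to the beak, y across, z up. Loose, upright, 20 to 150 g; grip across the width, mid-body.
- duck_third: Third of the four red-lacquered ducks: 66 mm long, 60 mm high over the head. Block-shaped body 50 mm long, 32 mm wide with upright sides, 32 mm high; black tail, gilt wing patches, head at the front, orange beak. Origin: centre of the flat underside. x lengthwise to the beak, y across, z up. Loose, upright, 20 to 150 g; grip across the width, mid-body.
- duck_smallest: Smallest of the four red-lacquered ducks: 52 mm long, 47 mm high over the head. Block-shaped body 39 mm long, 25 mm wide with upright sides, 25 mm high; black tail, gilt wing patches, head at the front, orange beak. Origin: centre of the flat underside. x lengthwise to the beak, y across, z up. Loose, upright, 20 to 150 g; grip across the width, mid-body.
- mark_a: One of four alike cream-white discs, 44 mm across, let into the top of the plank in a row along its length, 105 mm apart. Which letter lies where in the row changes. Origin: disc centre, level with the plank's top (20 mm above the bench); y runs along the plank, x across it. Flat and fixed.
- mark_b: One of four alike cream-white discs, 44 mm across, let into the top of the plank in a row along its length, 105 mm apart. Which letter lies where in the row changes. Origin: disc centre, level with the plank's top (20 mm above the bench); y runs along the plank, x across it. Flat and fixed.
- mark_c: One of four alike cream-white discs, 44 mm across, let into the top of the plank in a row along its length, 105 mm apart. Which letter lies where in the row changes. Origin: disc centre, level with the plank's top (20 mm above the bench); y runs along the plank, x across it. Flat and fixed.
- mark_d: One of four alike cream-white discs, 44 mm across, let into the top of the plank in a row along its length, 105 mm apart. Which letter lies where in the row changes. Origin: disc centre, level with the plank's top (20 mm above the bench); y runs along the plank, x across it. Flat and fixed.
- farmer_head: Half-carved pale wooden farmer head, brown headcloth and bun, 78 mm wide, 111 mm high, fixed on one end of the plank (which end changes), in line with the discs, 107.5 mm from the nearest. Origin: centre of its underside, on the plank's top; z up. A gilt fan (about 130 mm wide, 90 mm high) is fixed likewise on the other end.
- plank: Dark wooden float plank lying fixed on the bench: 80 mm wide (x), 640 mm long (y), 20 mm thick. Origin: centre of its underside; its top is 20 mm above the bench.
Mind the look-alikes: they are no part of the job. Leave any green or purple look-alike of the duck_smallest alone.

How it is judged:
At the end, for the whole second after the job is handed in: Every duck stands upright (within 0.12 rad) and at rest on the plank's top, its origin within 13 mm of the centre of its own disc and its length within 0.3 rad of the plank's; counted from the farmer head the discs carry biggest, second, third, smallest ((horizontal distance between duck_biggest and mark_a below 0.013 m or horizontal distance between duck_biggest and mark_b below 0.013 m or horizontal distance between duck_biggest and mark_c below 0.013 m or horizontal distance between duck_biggest and mark_d below 0.013 m) and horizontal distance between duck_biggest and farmer_head between 0.0775 and 0.1375 m and angle between the x axis of each of duck_biggest, duck_second, duck_third, duck_smallest and the y axis of plank, either way round below 0.3 rad and z of duck_biggest in the frame of plank between 0.014 and 0.026 m and angle between each of duck_biggest, duck_second, duck_third, duck_smallest's own z axis and vertical below 0.12 rad and linear speed of each of duck_biggest, duck_second, duck_third, duck_smallest below 0.02 m/s and angular speed of each of duck_biggest, duck_second, duck_third, duck_smallest below 0.15 rad/s and (horizontal distance between duck_second and mark_a below 0.013 m or horizontal distance between duck_second and mark_b below 0.013 m or horizontal distance between duck_second and mark_c below 0.013 m or horizontal distance between duck_second and mark_d below 0.013 m) and horizontal distance between duck_second and farmer_head between 0.1825 and 0.2425 m and z of duck_second in the frame of plank between 0.014 and 0.026 m and (horizontal distance between duck_third and mark_a below 0.013 m or horizontal distance between duck_third and mark_b below 0.013 m or horizontal distance between duck_third and mark_c below 0.013 m or horizontal distance between duck_third and mark_d below 0.013 m) and horizontal distance between duck_third and farmer_head between 0.2875 and 0.3475 m and z of duck_third in the frame of plank between 0.014 and 0.026 m and (horizontal distance between duck_smallest and mark_a below 0.013 m or horizontal distance between duck_smallest and mark_b below 0.013 m or horizontal distance between duck_smallest and mark_c below 0.013 m or horizontal distance between duck_smallest and mark_d below 0.013 m) and horizontal distance between duck_smallest and farmer_head between 0.3925 and 0.4525 m and z of duck_smallest in the frame of plank between 0.014 and 0.026 m); the robot touches nothing.
It fails at once if a duck is tipped over (leans more than 0.8 rad) (angle between any of duck_biggest, duck_second, duck_third, duck_smallest's own z axis and vertical above 0.8 rad).
It also fails if it takes over 112 s, if anything falls off the work surface, if the arm or the gripper's body presses on something with over 40 N, if the wrist force passes 120 N, or if a joint passes its speed limit or range.

## Working session

There is one attempt and no reset: what is moved stays moved. The work goes in short steps, Python scripts to look and compute and a tool call to move; the robot and the scene stay as the last step left them, time stands still between calls to the robot, and variables do not carry over. Pictures are saved under pics/ and viewed, about 12 in all and at most 16, crops included, and the job is handed in when it is done.

Besides the shell and the picture viewer there is one more tool, called after "Request:" by a JSON object that holds its "method" and its "body", one argument or row to a line. step_arm: Moves the arm, as the interface text tells. Its arguments: {"type":"object","properties":{"moves":{"type":"array"}},"required":["moves"]}

```bash
mkdir -p pics; python3 - <<'E'
from workcell import env
import cv2
for n in("top","scene"):
    f=env.grab_frame(n); cv2.imwrite(f"pics/{n}0.png",f["frame"]); print(n,f["fovy"],f["cx"],f["cy"],f["rvec"],f["tvec"])
print(env.get_state())
E
```

```text
top 56.698212524273224 318.5695176482645 200.38291848350121 [ 2.11466217 -2.18099024  0.14947087] [-0.03001305  0.52464386  0.80789534]
scene 48.33775849220063 325.43722127012506 201.46067751135595 [ 2.29674803  1.09058847 -0.38400022] [-0.30762794 -0.30693017  1.25005554]
{'t': 0.1, 'qpos': array([-1.36459216e+00,  3.51178328e-01,  1.65231544e+00, -1.23357098e-05,
        1.13911381e+00, -8.45758443e-02]), 'dq': array([-0.00063802, -0.00013655, -0.00067122, -0.00105324, -0.00091744,
        0.00105287]), 'joint_efforts': array([ 1.49430092e-03, -4.98030245e+01, -2.85702181e+01,  7.00975629e-02,
        2.38619320e-02, -3.42901285e-05]), 'tcp_pos': array([ 0.15769946, -0.52679744,  0.40427435]), 'tcp_rot': array([-3.32162299e-04,  8.02092325e-01, -5.97199836e-01, -3.83684988e-04]), 'force': array([ 0.17753399, -0.11413917,  0.49669142]), 'torque': array([ 0.03451017,  0.05132522, -0.0082518 ]), 'finger_gap': 0.09310825770813125}
```

View pics/top0.png

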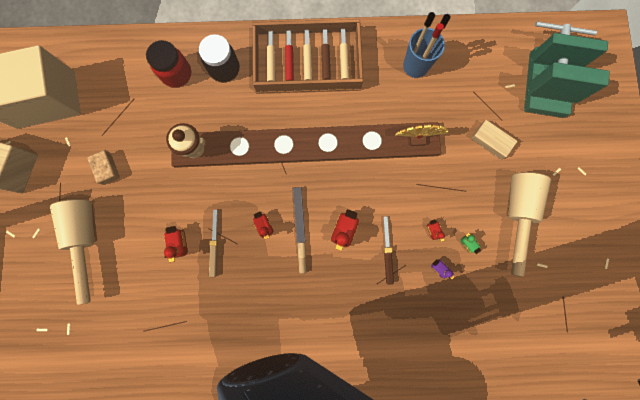

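View pics/scene0.png

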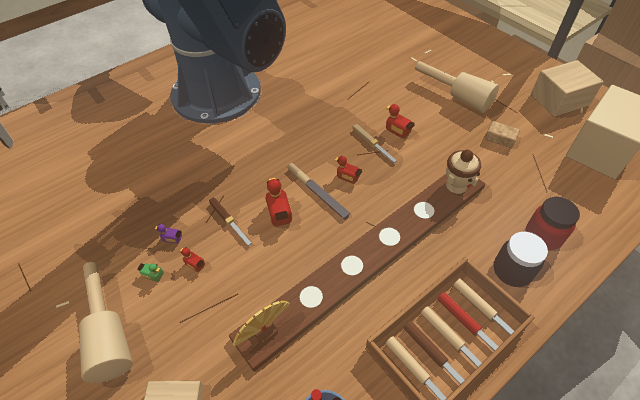

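The top view shows the farmer head at (183,140), the discs at (240,146), (284,144), (328,142) and (372,140), and the fan at (422,132). Red ducks are at (345,228), (175,242), (263,225) and (436,229), apparently biggest, second, third and smallest. The green (471,243) and purple (442,268) ones are look-alikes. I'll confirm with one enlarged crop.

```bash
cat > h.py <<'E'
import numpy as np, cv2
def cam(f):
    h=f["frame"].shape[0]; fl=h/2/np.tan(np.radians(f["fovy"])/2)
    K=np.array([[fl,0,f["cx"]],[0,fl,f["cy"]],[0,0,1.]]); R=cv2.Rodrigues(np.array(f["rvec"],float))[0]
    return K,R,np.array(f["tvec"],float)
def ray2z(f,uv,z):
    K,R,t=cam(f); d=R.T@np.linalg.inv(K)@np.array([uv[0],uv[1],1.]); c=-R.T@t
    return c+d*(z-c[2])/d[2]
def proj(f,P):
    K,R,t=cam(f); q=(np.atleast_2d(P)@R.T+t)@K.T; return q[:,:2]/q[:,2:]
E
python3 - <<'E'
from workcell import env
import cv2,numpy as np
from h import *
f=env.grab_frame("top"); im=f["frame"]; s=env.grab_frame("scene")
import pickle; pickle.dump((f,s),open("f0.pkl","wb"))
print("campos",-cam(f)[1].T@cam(f)[2])
g=im[110:290,150:490]; 
m=cv2.inRange(im,(195,200,200),(255,255,255)); n,l,st,c=cv2.connectedComponentsWithStats(m)
for i in range(1,n):
    if 80<st[i,4]<600 and 120<c[i][1]<170: print("disc",c[i],st[i,4],ray2z(f,c[i],.02)[:2].round(4))
h=cv2.cvtColor(im,cv2.COLOR_BGR2HSV)
m=((h[...,0]<5)|(h[...,0]>174))&(h[...,1]>170)&(h[...,2]>60); m=m.astype('u1')
n,l,st,c=cv2.connectedComponentsWithStats(m)
for i in range(1,n):
    if st[i,4]>60 and 200<c[i][1]<280: print("duck",c[i].round(1),st[i],ray2z(f,c[i],.03)[:2].round(4))
crops=[cv2.resize(im[y-30:y+30,x-30:x+30],(360,280),interpolation=cv2.INTER_CUBIC) for x,y in((345,228),(175,242),(263,225),(436,229))]
cv2.imwrite("pics/crop.png",np.vstack([np.hstack(crops[:2]),np.hstack(crops[2:])]))
for p in((183,140),): print("head",ray2z(f,p,.1))
E
```

```text
campos [ 0.40537775 -0.04548462  0.87318204]
disc [371.53012048 140.26104418] 249 [ 0.6662 -0.1765]
disc [327.44621514 142.28685259] 251 [ 0.6646 -0.0716]
disc [283.22672065 144.13765182] 247 [0.6634 0.0336]
disc [241.34640523 147.60784314] 153 [0.658  0.1331]
duck [344.4 229.9] [332 213  26  33 527] [ 0.455  -0.1027]
duck [262.2 225.1] [253 214  20  23 241] [0.4716 0.0838]
duck [435.6 230.6] [429 222  15  17 156] [ 0.4471 -0.3096]
duck [172.9 243.6] [164 230  20  28 367] [0.4361 0.2863]
head [0.65524564 0.2423727  0.1       ]
```

View pics/crop.png

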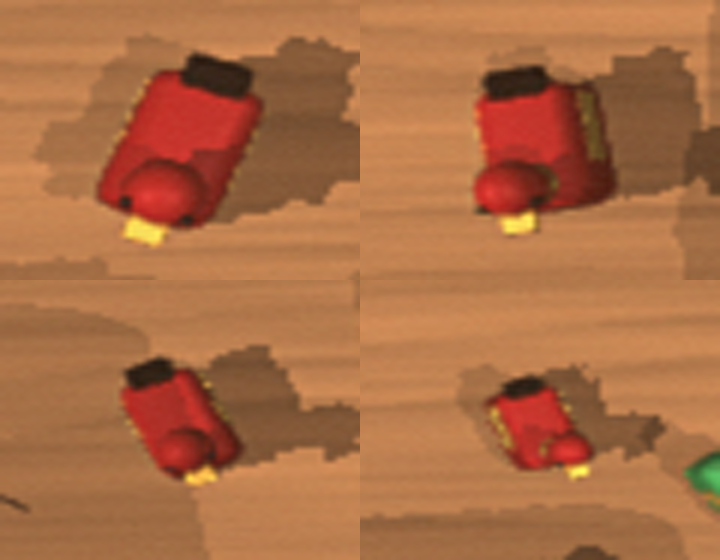

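The crop confirms it. In clockwise order from top left the ducks are biggest, second, smallest and third, each standing upright with beak towards the robot, and sizes match the pixel areas 527/367/241/156. Next I fit poses by silhouette in both cameras.

```bash
cat > fit.py <<'E'
from h import *
from scipy.optimize import minimize
def red(im):
    h=cv2.cvtColor(im,cv2.COLOR_BGR2HSV)
    m=(((h[...,0]<6)|(h[...,0]>172))&(h[...,1]>150)&(h[...,2]>45)).astype('u1')
    return cv2.morphologyEx(m,cv2.MORPH_CLOSE,np.ones((3,3),'u1'))
B={"big":(1,.455,-.1027),"sec":(.85,.4361,.2863),"third":(.7,.4716,.0838),"small":(.553,.4471,-.3096)}
sph=np.random.default_rng(0).normal(size=(80,3)); sph/=np.linalg.norm(sph,axis=1)[:,None]
def parts(s,x,y,w,z0=0):
    b=np.array([[i,j,k] for i in(-.036,.036) for j in(-.023,.023) for k in(0,.046)])
    hd=sph*.0155+[.022,0,.0705]; nk=np.array([[.022+.012*a,.012*b_,z] for a in(-1,1) for b_ in(-1,1) for z in(.04,.06)])
    R=np.array([[np.cos(w),-np.sin(w),0],[np.sin(w),np.cos(w),0],[0,0,1]])
    return [s*p@R.T+[x,y,z0] for p in(b,hd,nk)]
SC=6
def cost(v,s,fr,z0):
    c=0
    for f,m in fr:
        P=parts(s,*v,z0); ctr=proj(f,[v[0],v[1],z0+.03*s])[0]
        o=f["o"]; img=np.zeros((60*SC,60*SC),'u1')
        for p in P: cv2.fillConvexPoly(img,cv2.convexHull(((proj(f,p)-o+.5)*SC*16).astype(np.int32)),1,shift=4)
        r=cv2.resize(img.astype('f4'),(60,60),interpolation=cv2.INTER_AREA); c+=np.abs(r-m).sum()/m.sum()
    return c
def fit(frames,s,x,y,z0=0,yaws=np.arange(-3.0,3.1,.5)):
    fr=[]
    for f in frames:
        f=dict(f); o=(proj(f,[x,y,z0+.03*s])[0]-30).astype(int); f["o"]=o
        m=red(f["frame"])[o[1]:o[1]+60,o[0]:o[0]+60]
        n,l,st,c=cv2.connectedComponentsWithStats(m); i=1+np.argmax(st[1:,4]); fr.append((f,(l==i).astype('f4')))
    sol=[minimize(cost,[x,y,w],args=(s,fr,z0),method="Nelder-Mead",options=dict(initial_simplex=[[x,y,w],[x+.012,y,w],[x,y+.012,w],[x,y,w+.3]],maxiter=120)) for w in yaws]
    b=min(sol,key=lambda r:r.fun); return b.x,b.fun
E
python3 - <<'E'
import pickle; from fit import *
F=pickle.load(open("f0.pkl","rb"))
for k,(s,x,y) in B.items():
    for fs in (F,F[:1],F[1:]):
        v,c=fit(fs,s,x,y); print(k,v.round(4),round(c,3))
E
```

```text
big [ 0.4523 -0.1028  2.7041] 1.012
big [ 0.4538 -0.1015  2.6772] 0.241
big [ 0.4292 -0.0915 -0.4392] 0.52
sec [ 0.4337  0.2866 -0.8788] 2.347
sec [ 0.4364  0.2841 -3.1218] 0.467
sec [ 0.4152  0.305  -0.8979] 1.58
third [0.4695 0.0846 3.6771] 1.516
third [ 0.4724  0.0854 -2.5841] 0.404
third [ 0.4567  0.0889 -0.5314] 0.851
small [ 0.4474 -0.3142 -2.9747] 1.36
small [ 0.4489 -0.3144  0.2321] 0.522
small [ 0.4361 -0.3139  0.0433] 0.64
```

Request:
{"method": "step_arm", "body": {
  "moves": [
    [[0,0,0],[-1.2,-3.4,0],1],
    [[0,0,0],[-1.2,-3.4,0],1],
    [[0,0,0],[-1.2,-3.4,0],1],
    [[0,0,0],[-1.2,-3.4,0],1],
    [[0,0,0],[-1.2,-3.4,0],1],
    [[0,0,0],[-1.2,-3.4,0],1],
    [[0,0,0],[-1.2,-3.4,0],1],
    [[0,0,0],[-1.2,-3.4,0],1]
  ]
}}

```text
t: 0.87
tcp_pos: [0.392, -0.3556, 0.4047]
tcp_rot: [-0.0, 0.802, -0.597, -0.0]
force: [-0.3, 0.6, 0.1]
finger_gap: 0.0929
```

Request:
{"method": "step_arm", "body": {
  "moves": [
    [[0,0,0],[-1.2,-3.4,0],1],
    [[0,0,0],[-1.2,-3.4,0],1],
    [[0,0,5.7],[0,0,3.5],1],
    [[0,0,0],[0,0,3.5],1],
    [[0,0,0],[0,0,0],1],
    [[0,0,0],[0,0,0],1]
  ]
}}

```text
t: 1.37
tcp_pos: [0.4489, -0.3144, 0.3341]
tcp_rot: [-0.0, 0.772, -0.636, -0.002]
force: [-0.2, 0.9, 0.6]
finger_gap: 0.093
```

```bash
cat > go.py <<'E'
import numpy as np
from scipy.spatial.transform import Rotation as R
def go(st,tgt,jaw):  # grasp-point target xyz, jaw axis yaw -> translation in present tool axes (cm), then turn (deg)
    q=st["tcp_rot"]; r=R.from_quat([q[1],q[2],q[3],q[0]]); M=r.as_matrix()
    want=np.array(tgt)+[0,0,.167]
    d=M.T@(want-st["tcp_pos"])*100
    c,s=np.cos(jaw),np.sin(jaw); W=np.array([[c,s,0],[s,-c,0],[0,0,-1.]])
    t=np.degrees(R.from_matrix(M.T@W).as_rotvec())
    print("shift",d.round(2),"turn",t.round(2),"n",np.ceil(np.linalg.norm(d)/4),np.ceil(np.abs(t[2])/7),"tcp",st["tcp_pos"].round(4),"yaw",round(float(np.arctan2(M[1,0],M[0,0])),3),"gap",round(st["finger_gap"],4),"t",st["t"])
def wproj(f,P):
    import cv2
    fl=f["frame"].shape[0]/2/np.tan(np.radians(f["fovy"])/2)
    Rm=cv2.Rodrigues(np.array(f["rvec"],float))[0]; p=np.atleast_2d(P)@Rm.T+np.array(f["tvec"])
    rho=np.hypot(p[:,0],p[:,1]); th=np.arctan2(rho,p[:,2]); k=fl*th/np.maximum(rho,1e-9)
    return np.c_[f["cx"]+k*p[:,0],f["cy"]+k*p[:,1]]
def wray(f,uv,z):
    import cv2
    fl=f["frame"].shape[0]/2/np.tan(np.radians(f["fovy"])/2)
    Rm=cv2.Rodrigues(np.array(f["rvec"],float))[0]; a=np.array(uv,float)-[f["cx"],f["cy"]]; r=np.hypot(*a); th=r/fl
    d=Rm.T@np.r_[a/max(r,1e-9)*np.sin(th),np.cos(th)]; c=-Rm.T@np.array(f["tvec"]); return c+d*(z-c[2])/d[2]
E
python3 - <<'E'
from workcell import env; from go import *; from fit import parts,B; import cv2
f=env.grab_frame("wrist"); im=f["frame"].copy()
for P in parts(.553,.4485,-.3143,-2.95)[:2]:
    for p in wproj(f,P): cv2.circle(im,tuple(int(v) for v in p),1,(255,255,0),-1)
cv2.imwrite("pics/w1.png",im); go(env.get_state(),(.4485,-.3143,.022),-1.38)
E
```

```text
shift [-0.07  0.06 14.68] turn [-0.   -0.    0.05] n 4.0 1.0 tcp [ 0.4492 -0.3148  0.3358] yaw -1.379 gap 0.093 t 1.4167
```

View pics/w1.png

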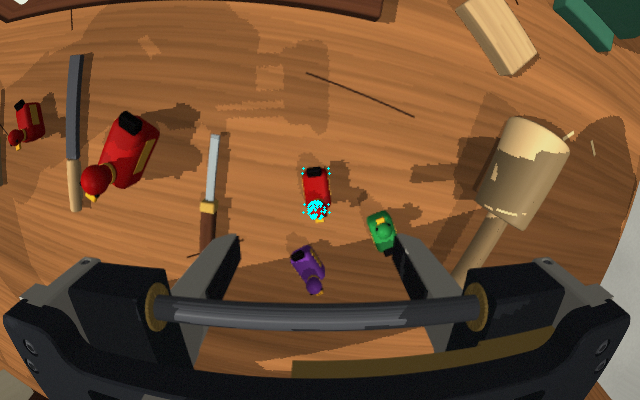

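Wrist view: the small red duck is at (316,195) and the overlay matches it. Green is at (380,230) near the right finger, so I'll approach with the jaws partly shut. First a wrist fit.

```bash
cat > wfit.py <<'E'
import fit, h, go
from workcell import env
def wfit(s,x,y,w,z0=0):
    f=env.grab_frame("wrist"); old=fit.proj; fit.proj=go.wproj
    v,c=fit.fit([f],s,x,y,z0,yaws=[w-.15,w,w+.15]); fit.proj=old
    print("fit",v.round(4),round(c,3)); return v
E
python3 - <<'E'
from wfit import *
from go import go as G
import numpy as np
v=wfit(.553,.4485,-.3143,-2.95)
G(env.get_state(),(v[0],v[1],.022),v[2]+np.pi/2)
E
```

```text
fit [ 0.4479 -0.3145 -2.8231] 0.287
shift [-0.1   0.15 14.76] turn [-0.07 -0.09 -7.29] n 4.0 2.0 tcp [ 0.4492 -0.315   0.3366] yaw -1.379 gap 0.093 t 1.4667
```

Request:
{"method": "step_arm", "body": {
  "moves": [
    [[0,0,0],[-0.1,0.15,0],0.2],
    [[0,0,-7],[0,0,0],0.2],
    [[0,0,0],[0,0,0],0.2],
    [[0,0,0],[0,0,3.5],0.2],
    [[0,0,0],[0,0,3.5],0.2],
    [[0,0,0],[0,0,3.5],0.2],
    [[0,0,0],[0,0,2.5],0.2],
    [[0,0,0],[0,0,1.5],0.2]
  ]
}}

```text
t: 2.13
tcp_pos: [0.4469, -0.3137, 0.188]
tcp_rot: [-0.0, 0.808, -0.59, -0.001]
force: [0.4, -0.1, 0.0]
finger_gap: 0.0557
```

Request:
{"method": "step_arm", "body": {
  "moves": [
    [[0,0,0],[0,0,0],0.2],
    [[0,0,0],[0,0,0],-1],
    [[0,0,0],[0,0,0],-1],
    [[0,0,0],[0,0,0],-1],
    [[0,0,0],[0,0,0],-1],
    [[0,0,0],[0,0,0],-1]
  ]
}}

```text
t: 2.63
tcp_pos: [0.4475, -0.3139, 0.1905]
tcp_rot: [0.0, 0.809, -0.588, 0.001]
force: [-0.3, 0.1, -0.2]
finger_gap: 0.0271
```

```bash
python3 - <<'E'
from workcell import env; from go import *
import cv2
s=env.get_state(); print(s["force"]); cv2.imwrite("pics/w2.png",env.grab_frame("wrist")["frame"][100:400,120:520]); go(s,(.6662,-.1765,.10),.0133)
E
```

```text
[-0.26709397  0.12599658 -0.20007732]
shift [ -6.32 -25.04  -7.64] turn [ 0.000e+00 -7.000e-02 -7.282e+01] n 7.0 11.0 tcp [ 0.4475 -0.3139  0.1905] yaw -1.258 gap 0.0271 t 2.6333
```

View pics/w2.png

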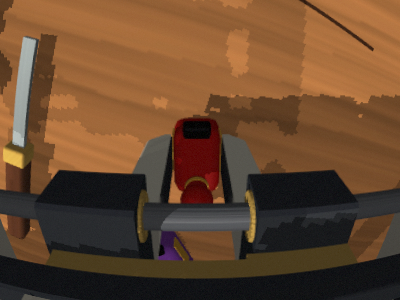

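Request:
{"method": "step_arm", "body": {
  "moves": [
    [[0,0,0],[0,0,0],-1],
    [[0,0,0],[0,0,-2.5],-1],
    [[0,0,0],[0,0,-3.0],-1],
    [[0,0,0],[0,0,-2.5],-1],
    [[0,0,0],[-0.9,-3.57,0],-1],
    [[0,0,0],[-0.9,-3.57,0],-1],
    [[0,0,0],[-0.9,-3.57,0],-1],
    [[0,0,0],[-0.9,-3.57,0],-1]
  ]
}}

```text
t: 3.35
tcp_pos: [0.5733, -0.2344, 0.2701]
tcp_rot: [-0.0, 0.809, -0.588, 0.0]
force: [0.3, -0.1, -0.4]
finger_gap: 0.0245
```

Request:
{"method": "step_arm", "body": {
  "moves": [
    [[0,0,0],[-0.9,-3.57,0],-1],
    [[0,0,0],[-0.9,-3.57,0],-1],
    [[0,0,0],[-0.9,-3.6,0],-1],
    [[0,0,-6.6],[0,0,0],-1],
    [[0,0,-6.6],[0,0,0],-1],
    [[0,0,-6.6],[0,0,0],-1],
    [[0,0,-6.6],[0,0,0],-1],
    [[0,0,-6.6],[0,0,0],-1]
  ]
}}

```text
t: 4.02
tcp_pos: [0.6659, -0.1765, 0.2695]
tcp_rot: [-0.0, 0.943, -0.331, -0.0]
force: [0.0, -0.3, 0.4]
finger_gap: 0.025
```

Request:
{"method": "step_arm", "body": {
  "moves": [
    [[0,0,-6.6],[0,0,0],-1],
    [[0,0,-6.6],[0,0,0],-1],
    [[0,0,-6.6],[0,0,0],-1],
    [[0,0,-6.6],[0,0,0],-1],
    [[0,0,-6.6],[0,0,0],-1],
    [[0,0,-6.8],[0,0,0],-1],
    [[0,0,0],[0,0,0],-1],
    [[0,0,0],[0,0,0],-1]
  ]
}}

```text
t: 4.68
tcp_pos: [0.6659, -0.1766, 0.2696]
tcp_rot: [-0.0, 1.0, 0.005, -0.0]
force: [0.2, -0.1, -0.5]
finger_gap: 0.0249
```

```bash
python3 - <<'E'
from workcell import env; from go import *
import cv2
s=env.get_state(); print(s["force"]); f=env.grab_frame("wrist");im=f["frame"].copy()
for y,x in((-.1765,.6662),(-.0716,.6646)):
    a=np.linspace(0,6.28,40); P=np.c_[x+.022*np.cos(a),y+.022*np.sin(a),a*0+.02]
    for p in wproj(f,P): cv2.circle(im,tuple(int(v) for v in p),1,(255,0,255),-1)
cv2.imwrite("pics/w3.png",im); go(s,(.6662,-.1765,.044),.0133)
E
```

```text
[ 0.21069556 -0.07542388 -0.50001433]
shift [ 0.03 -0.01  5.86] turn [-0.01  0.01 -0.22] n 2.0 1.0 tcp [ 0.6659 -0.1766  0.2696] yaw 0.009 gap 0.0249 t 4.6833
```

View pics/w3.png

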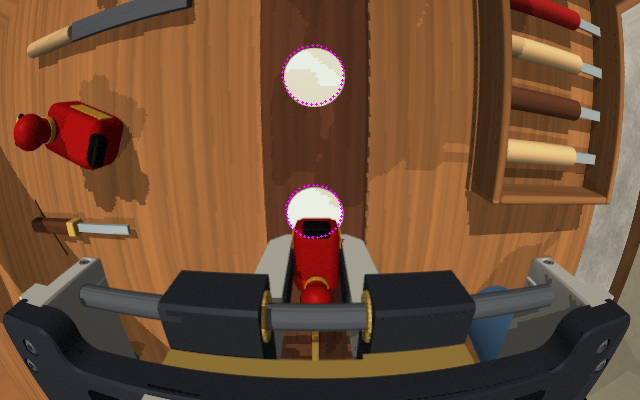

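Request:
{"method": "step_arm", "body": {
  "moves": [
    [[0,0,0],[0,0,3],-1],
    [[0,0,0],[0,0,1.8],-1],
    [[0,0,0],[0,0,1.0],-1],
    [[0,0,0],[0,0,0],-1],
    [[0,0,0],[0,0,0],-1],
    [[0,0,0],[0,0,0],0.2],
    [[0,0,0],[0,0,0],0.2],
    [[0,0,0],[0,0,0],0.2]
  ]
}}

```text
t: 5.4
tcp_pos: [0.6661, -0.1767, 0.2123]
tcp_rot: [0.0, 1.0, 0.006, 0.0]
force: [-0.4, 0.1, 0.1]
finger_gap: 0.0406
```

Request:
{"method": "step_arm", "body": {
  "moves": [
    [[0,0,0],[0,0,0],0.2],
    [[0,0,0],[0,0,-2],0.3],
    [[0,0,0],[0,0,-3],1],
    [[0,0,0],[0,0,-4],1],
    [[0,0,0],[0,0,-4],1],
    [[0,0,0],[0,0,0],1]
  ]
}}

```text
t: 5.9
tcp_pos: [0.6671, -0.177, 0.3507]
tcp_rot: [0.002, 1.0, 0.007, 0.006]
force: [0.7, -0.4, 0.9]
finger_gap: 0.0806
```

```bash
python3 - <<'E'
from wfit import *
from go import go as G
import numpy as np
v=wfit(.553,.666,-.1765,-1.557,.02); print((v[:2]-[.6662,-.1765])*1000)
G(env.get_state(),(.4724,.0854,.15),-2.58+np.pi/2)
E
```

```text
fit [ 0.6682 -0.1861 -1.5758] 0.264
[ 2.03178871 -9.58336563]
shift [-19.09 -26.48   2.76] turn [-0.09 -0.49 58.58] n 9.0 9.0 tcp [ 0.6666 -0.1768  0.3469] yaw 0.013 gap 0.0849 t 5.95
```

```bash
python3 - <<'E'
from wfit import *
from go import wproj
from fit import parts
import cv2,numpy as np
f=env.grab_frame("wrist");c=wproj(f,[.668,-.182,.03])[0].astype(int)-[50,50]
im=f["frame"][c[1]:c[1]+100,c[0]:c[0]+100].copy(); im=cv2.resize(im,None,fx=5,fy=5,interpolation=cv2.INTER_CUBIC); im2=im.copy()
a=np.linspace(0,6.28,60); C=np.c_[.6662+.022*np.cos(a),-.1765+.022*np.sin(a),a*0+.02]
for I,v in((im,(.6682,-.1861,-1.5758)),(im2,(.6668,-.1765,-1.5758))):
    for p in wproj(f,C): cv2.circle(I,tuple(int(q) for q in (p-c+.5)*5),1,(255,0,255),-1)
    b=parts(.553,*v,.02)[0]; q=((wproj(f,b)-c+.5)*5).astype(int)
    for i in range(8):
        for j in range(i):
            if bin(i^j).count("1")==1: cv2.line(I,tuple(map(int,q[i])),tuple(map(int,q[j])),(255,255,0),1)
cv2.imwrite("pics/c4.png",np.hstack([im,im2])[:, :800*2]); 
cv2.imwrite("pics/c4.png",cv2.resize(np.hstack([im,im2]),(800,400)))
E
```

```text
(no output)
```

View pics/c4.png

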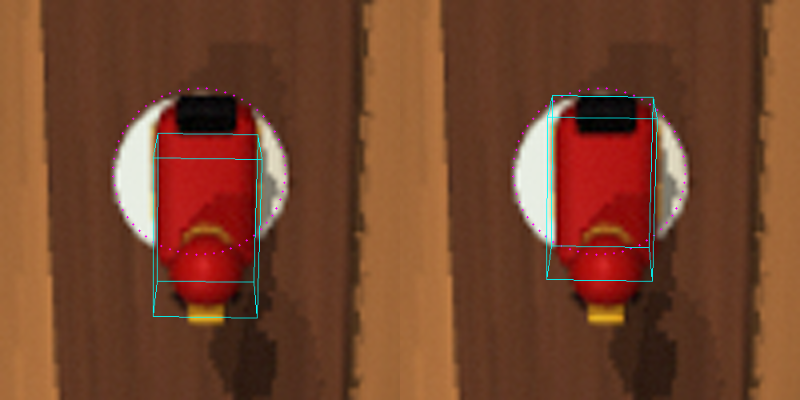

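The right overlay (body centred at y=-0.1765) matches the duck body. The automatic fit was pulled off because the black tail is missing from the mask, so the smallest is well centred. I'll add the tail to the mask and go on to the third duck.

Request:
{"method": "step_arm", "body": {
  "moves": [
    [[0,0,0],[-2.12,-2.94,0.3],1],
    [[0,0,0],[-2.12,-2.94,0.3],1],
    [[0,0,0],[-2.12,-2.94,0.3],1],
    [[0,0,0],[-2.12,-2.94,0.3],1],
    [[0,0,0],[-2.12,-2.94,0.3],1],
    [[0,0,0],[-2.12,-2.94,0.3],1],
    [[0,0,0],[-2.12,-2.94,0.3],1],
    [[0,0,0],[-2.12,-2.94,0.3],1]
  ]
}}

```text
t: 6.67
tcp_pos: [0.4915, 0.0574, 0.3164]
tcp_rot: [0.0, 1.0, 0.006, -0.001]
force: [1.4, 0.3, -0.4]
finger_gap: 0.0932
```

Request:
{"method": "step_arm", "body": {
  "moves": [
    [[0,0,0],[-2.12,-2.94,0.3],1],
    [[0,0,6.5],[0,0,0],1],
    [[0,0,6.5],[0,0,0],1],
    [[0,0,6.5],[0,0,0],1],
    [[0,0,6.5],[0,0,0],1],
    [[0,0,6.5],[0,0,0],1],
    [[0,0,6.5],[0,0,0],1],
    [[0,0,6.5],[0,0,0],1]
  ]
}}

```text
t: 7.33
tcp_pos: [0.4712, 0.0854, 0.3135]
tcp_rot: [0.001, 0.924, -0.383, -0.001]
force: [0.6, -0.3, 0.0]
finger_gap: 0.0931
```

Request:
{"method": "step_arm", "body": {
  "moves": [
    [[0,0,6.5],[0,0,0],1],
    [[0,0,6.5],[0,0,0],1],
    [[0,0,0],[0,0,0],1],
    [[0,0,0],[0,0,0],1],
    [[0,0,0],[0,0,0],1]
  ]
}}

```text
t: 7.75
tcp_pos: [0.4715, 0.0853, 0.3142]
tcp_rot: [0.0, 0.877, -0.481, -0.0]
force: [-0.2, -1.6, 0.8]
finger_gap: 0.0931
```

```bash
python3 - <<'E'
s=open("fit.py").read()
s=s.replace("&(h[...,2]>45)).astype('u1')","&(h[...,2]>45))|(h[...,2]<42); m=m.astype('u1')")
s=s.replace("i=1+np.argmax(st[1:,4])","i=np.bincount(l[20:40,20:40][l[20:40,20:40]>0]).argmax()")
open("fit.py","w").write(s)
E
cat >> wfit.py <<'E'
def show(name,s,v,z0=0,H=50):
    import cv2,numpy as np
    f=env.grab_frame("wrist");c=go.wproj(f,[v[0],v[1],z0+.02])[0].astype(int)-[H,H]; k=400//(2*H)
    im=cv2.resize(f["frame"][c[1]:c[1]+2*H,c[0]:c[0]+2*H],None,fx=k,fy=k,interpolation=cv2.INTER_CUBIC)
    q=((go.wproj(f,fit.parts(s,*v,z0)[0])-c+.5)*k).astype(int)
    for i in range(8):
        for j in range(i):
            if bin(i^j).count("1")==1: cv2.line(im,tuple(map(int,q[i])),tuple(map(int,q[j])),(255,255,0),1)
    cv2.imwrite(name,im)
E
python3 - <<'E'
from wfit import *
from go import go as G
import numpy as np
v=wfit(.7,.4724,.0854,-2.58); show("pics/t5.png",.7,v)
G(env.get_state(),(v[0],v[1],.022),v[2]+np.pi/2)
E
```

```text
fit [ 0.4715  0.0824 -2.6832] 0.145
shift [ 0.25  0.16 12.54] turn [0.03 0.02 6.13] n 4.0 1.0 tcp [0.4716 0.0854 0.3144] yaw -1.005 gap 0.0927 t 7.85
```

View pics/t5.png

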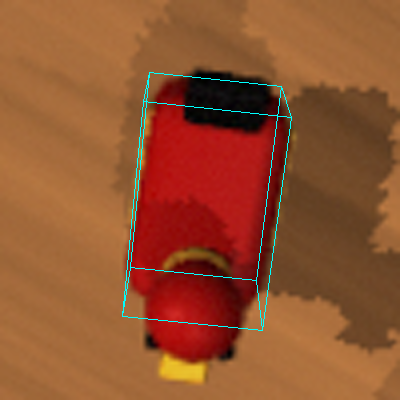

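The fit overlays the third duck well (body corners (148,72)-(262,330)), so I'll grip it.

Request:
{"method": "step_arm", "body": {
  "moves": [
    [[0,0,4.5],[0.2,0.15,0],0.5],
    [[0,0,0],[0,0,3.5],0.5],
    [[0,0,0],[0,0,3.5],0.5],
    [[0,0,0],[0,0,3.3],0.5],
    [[0,0,0],[0,0,2.1],0.5],
    [[0,0,0],[0,0,0],0.5],
    [[0,0,0],[0,0,0],-1],
    [[0,0,0],[0,0,0],-1]
  ]
}}

```text
t: 8.52
tcp_pos: [0.4715, 0.0829, 0.1909]
tcp_rot: [0.0, 0.856, -0.516, -0.0]
force: [-0.8, 0.4, -0.4]
finger_gap: 0.0606
```

Request:
{"method": "step_arm", "body": {
  "moves": [
    [[0,0,0],[0,0,0],-1],
    [[0,0,0],[0,0,0],-1],
    [[0,0,0],[0,0,0],-1],
    [[0,0,0],[0,0,0],-1],
    [[0,0,0],[0,0,0],-1]
  ]
}}

```text
t: 8.93
tcp_pos: [0.4715, 0.0829, 0.1911]
tcp_rot: [-0.0, 0.856, -0.517, 0.0]
force: [-0.3, -0.1, 3.6]
finger_gap: 0.0324
```

```bash
python3 - <<'E'
from workcell import env; from go import *
go(env.get_state(),(.6646,-.0716,.10),.0133)
E
```

```text
shift [22.67 -9.89 -7.59] turn [-2.000e-02 -2.000e-02 -6.299e+01] n 7.0 9.0 tcp [0.4715 0.0829 0.1911] yaw -1.086 gap 0.0324 t 8.9333
```

Request:
{"method": "step_arm", "body": {
  "moves": [
    [[0,0,0],[0,0,-2.5],-1],
    [[0,0,0],[0,0,-2.6],-1],
    [[0,0,0],[0,0,-2.5],-1],
    [[0,0,0],[3.24,-1.41,0],-1],
    [[0,0,0],[3.24,-1.41,0],-1],
    [[0,0,0],[3.24,-1.41,0],-1],
    [[0,0,0],[3.24,-1.41,0],-1],
    [[0,0,0],[3.24,-1.41,0],-1]
  ]
}}

```text
t: 9.6
tcp_pos: [0.6103, -0.0289, 0.2668]
tcp_rot: [-0.0, 0.856, -0.517, -0.0]
force: [0.3, 0.8, 0.3]
finger_gap: 0.0327
```

Request:
{"method": "step_arm", "body": {
  "moves": [
    [[0,0,0],[3.24,-1.41,0],-1],
    [[0,0,0],[3.24,-1.41,0],-1],
    [[0,0,-7],[0,0,0],-1],
    [[0,0,-7],[0,0,0],-1],
    [[0,0,-7],[0,0,0],-1],
    [[0,0,-7],[0,0,0],-1],
    [[0,0,-7],[0,0,0],-1],
    [[0,0,-7],[0,0,0],-1]
  ]
}}

```text
t: 10.27
tcp_pos: [0.6643, -0.0718, 0.2665]
tcp_rot: [0.0, 0.985, -0.173, -0.0]
force: [0.9, -0.3, -0.3]
finger_gap: 0.0327
```

Request:
{"method": "step_arm", "body": {
  "moves": [
    [[0,0,-7],[0,0,0],-1],
    [[0,0,-7],[0,0,0],-1],
    [[0,0,-7],[0,0,0],-1],
    [[0,0,0],[0,0,0],-1],
    [[0,0,0],[0,0,0],-1],
    [[0,0,0],[0,0,0],-1]
  ]
}}

```text
t: 10.77
tcp_pos: [0.6644, -0.0718, 0.2666]
tcp_rot: [-0.0, 1.0, 0.005, -0.0]
force: [0.1, -0.6, -0.9]
finger_gap: 0.033
```

```bash
python3 - <<'E'
from workcell import env; from go import *
go(env.get_state(),(.6646,-.0716,.0446),.0133)
E
```

```text
shift [ 0.02 -0.02  5.5 ] turn [-0.    0.01 -0.24] n 2.0 1.0 tcp [ 0.6644 -0.0718  0.2666] yaw 0.009 gap 0.033 t 10.7667
```

Request:
{"method": "step_arm", "body": {
  "moves": [
    [[0,0,0],[0,0,3],-1],
    [[0,0,0],[0,0,1.6],-1],
    [[0,0,0],[0,0,0.9],-1],
    [[0,0,0],[0,0,0],-1],
    [[0,0,0],[0,0,0],-1],
    [[0,0,0],[0,0,0],0.3],
    [[0,0,0],[0,0,0],0.3],
    [[0,0,0],[0,0,0],0.3]
  ]
}}

```text
t: 11.43
tcp_pos: [0.6645, -0.0718, 0.2122]
tcp_rot: [0.0, 1.0, 0.006, 0.0]
force: [0.5, -0.2, 0.4]
finger_gap: 0.0477
```

Request:
{"method": "step_arm", "body": {
  "moves": [
    [[0,0,0],[0,0,0],0.3],
    [[0,0,0],[0,0,-2],0.4],
    [[0,0,0],[0,0,-3],1],
    [[0,0,0],[0,0,-4],1],
    [[0,0,0],[0,0,-4],1],
    [[0,0,0],[0,0,0],1],
    [[0,0,0],[0,0,0],1]
  ]
}}

```text
t: 12.02
tcp_pos: [0.6647, -0.0718, 0.3445]
tcp_rot: [0.0, 1.0, 0.007, 0.002]
force: [-0.5, 0.2, -0.7]
finger_gap: 0.0916
```

```bash
python3 - <<'E'
from wfit import *
from go import go as G
import numpy as np
v=wfit(.7,.6646,-.0716,-1.557,.02); print((v[:2]-[.6646,-.0716])*1000); show("pics/t6.png",.7,[.6646,-.0716,-1.557],.02)
G(env.get_state(),(.4538,-.1015,.17),2.69-np.pi/2)
E
```

```text
fit [ 0.667  -0.0726 -1.5751] 0.156
[ 2.39873359 -1.04817666]
shift [-21.07   2.69   0.42] turn [-5.000e-02  5.000e-02 -6.337e+01] n 6.0 10.0 tcp [ 0.6641 -0.0718  0.341 ] yaw 0.013 gap 0.0928 t 12.1167
```

View pics/t6.png

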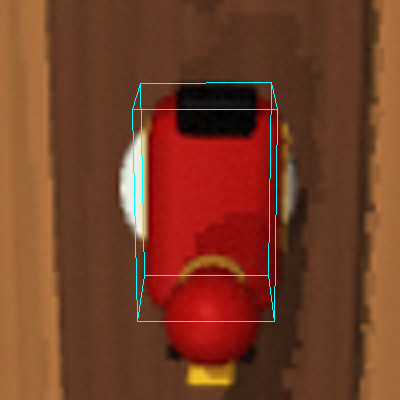

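Third duck is centred (fit within 2.6 mm of the disc centre). Now the biggest.

Request:
{"method": "step_arm", "body": {
  "moves": [
    [[0,0,0],[-3.51,0.45,0],1],
    [[0,0,0],[-3.51,0.45,0],1],
    [[0,0,0],[-3.51,0.45,0],1],
    [[0,0,0],[-3.51,0.45,0],1],
    [[0,0,0],[-3.51,0.45,0],1],
    [[0,0,0],[-3.51,0.45,0],1],
    [[0,0,-7],[0,0,0],1],
    [[0,0,-7],[0,0,0],1]
  ]
}}

```text
t: 12.78
tcp_pos: [0.4525, -0.1017, 0.3407]
tcp_rot: [-0.001, 0.991, 0.13, -0.001]
force: [0.6, -0.8, 0.4]
finger_gap: 0.093
```

Request:
{"method": "step_arm", "body": {
  "moves": [
    [[0,0,-7],[0,0,0],1],
    [[0,0,-7],[0,0,0],1],
    [[0,0,-7],[0,0,0],1],
    [[0,0,-7],[0,0,0],1],
    [[0,0,-7],[0,0,0],1],
    [[0,0,-7],[0,0,0],1],
    [[0,0,-7],[0,0,0],1]
  ]
}}

```text
t: 13.37
tcp_pos: [0.4539, -0.1015, 0.3404]
tcp_rot: [-0.001, 0.848, 0.531, -0.001]
force: [-0.8, 0.8, -0.1]
finger_gap: 0.0931
```

Request:
{"method": "step_arm", "body": {
  "moves": [
    [[0,0,0],[0,0,0],1],
    [[0,0,0],[0,0,0],1],
    [[0,0,0],[0,0,0],1]
  ]
}}

```text
t: 13.62
tcp_pos: [0.4541, -0.1016, 0.3411]
tcp_rot: [-0.001, 0.85, 0.526, -0.0]
force: [0.9, 0.5, -0.1]
finger_gap: 0.0926
```

```bash
sed -i 's/60\*SC,60\*SC/100*SC,100*SC/; s/(60,60)/(100,100)/; s/-30).astype/-50).astype/; s/o\[1\]+60,o\[0\]:o\[0\]+60/o[1]+100,o[0]:o[0]+100/; s/20:40,20:40/40:60,40:60/g' fit.py; python3 - <<'E'
from wfit import *
from go import go as G
import numpy as np
v=wfit(1,.4538,-.1015,2.69); show("pics/t7.png",1,v)
G(env.get_state(),(v[0],v[1],.032),v[2]-np.pi/2)
E
```

```text
fit [ 0.4649 -0.1095  2.723 ] 0.169
shift [-0.23  1.32 14.24] turn [-0.04  0.   -2.41] n 4.0 1.0 tcp [ 0.4542 -0.1016  0.3414] yaw 1.11 gap 0.0932 t 13.7167
```

View pics/t7.png

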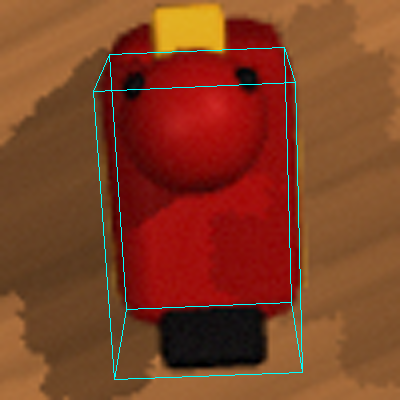

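The overlay box sits about 14 mm too far towards the tail: the real top rear edge is at y≈315 against 375 drawn. The overhanging tail pulled the fit, and correcting for it gives (0.453,-0.1035), which agrees with the top-camera estimate. I'll grip there.

Request:
{"method": "step_arm", "body": {
  "moves": [
    [[0,0,-1],[-0.2,0,0],1],
    [[0,0,0],[0,0,3.5],1],
    [[0,0,0],[0,0,3.5],1],
    [[0,0,0],[0,0,3.5],1],
    [[0,0,0],[0,0,2.7],1],
    [[0,0,0],[0,0,1],1],
    [[0,0,0],[0,0,0],1],
    [[0,0,0],[0,0,0],-1]
  ]
}}

```text
t: 14.38
tcp_pos: [0.4536, -0.1036, 0.2004]
tcp_rot: [0.0, 0.845, 0.535, 0.0]
force: [0.3, -0.4, 0.4]
finger_gap: 0.0898
```

Request:
{"method": "step_arm", "body": {
  "moves": [
    [[0,0,0],[0,0,0],-1],
    [[0,0,0],[0,0,0],-1],
    [[0,0,0],[0,0,0],-1],
    [[0,0,0],[0,0,0],-1],
    [[0,0,0],[0,0,0],-1],
    [[0,0,0],[0,0,0],-1]
  ]
}}

```text
t: 14.88
tcp_pos: [0.4534, -0.1034, 0.2]
tcp_rot: [0.0, 0.845, 0.536, 0.0]
force: [0.4, -0.3, 1.1]
finger_gap: 0.0508
```

```bash
python3 - <<'E'
from workcell import env; from go import *
import cv2
cv2.imwrite("pics/w8.png",env.grab_frame("wrist")["frame"][80:400,120:520])
go(env.get_state(),(.6622,.1387,.11),.0133)
E
```

```text
shift [30.81  8.57 -7.7 ] turn [ 1.0e-02 -1.0e-02  6.4e+01] n 9.0 10.0 tcp [ 0.4534 -0.1034  0.1999] yaw 1.13 gap 0.047 t 14.9333
```

View pics/w8.png

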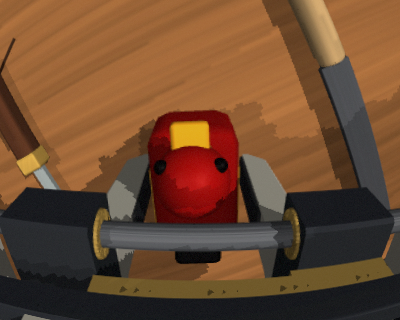

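The biggest is gripped mid-body (body spans (150,112)-(238,260) between the fingers) with the jaws at 47 mm.

Request:
{"method": "step_arm", "body": {
  "moves": [
    [[0,0,0],[0,0,0],-1],
    [[0,0,0],[0,0,-2.5],-1],
    [[0,0,0],[0,0,-2.7],-1],
    [[0,0,0],[0,0,-2.5],-1],
    [[0,0,0],[3.42,0.95,0],-1],
    [[0,0,0],[3.42,0.95,0],-1],
    [[0,0,0],[3.42,0.95,0],-1],
    [[0,0,0],[3.42,0.95,0],-1]
  ]
}}

```text
t: 15.6
tcp_pos: [0.5468, 0.0055, 0.2769]
tcp_rot: [0.0, 0.845, 0.535, 0.0]
force: [1.4, -0.9, -1.5]
finger_gap: 0.046
```

Request:
{"method": "step_arm", "body": {
  "moves": [
    [[0,0,0],[3.42,0.95,0],-1],
    [[0,0,0],[3.42,0.95,0],-1],
    [[0,0,0],[3.42,0.95,0],-1],
    [[0,0,0],[3.42,0.95,0],-1],
    [[0,0,0],[3.42,0.95,0],-1],
    [[0,0,6.4],[0,0,0],-1],
    [[0,0,6.4],[0,0,0],-1],
    [[0,0,6.4],[0,0,0],-1]
  ]
}}

```text
t: 16.27
tcp_pos: [0.6619, 0.1392, 0.2759]
tcp_rot: [-0.0, 0.923, 0.385, -0.001]
force: [0.3, 0.0, -1.4]
finger_gap: 0.046
```

Request:
{"method": "step_arm", "body": {
  "moves": [
    [[0,0,6.4],[0,0,0],-1],
    [[0,0,6.4],[0,0,0],-1],
    [[0,0,6.4],[0,0,0],-1],
    [[0,0,6.4],[0,0,0],-1],
    [[0,0,6.4],[0,0,0],-1],
    [[0,0,6.4],[0,0,0],-1],
    [[0,0,6.4],[0,0,0],-1],
    [[0,0,0],[0,0,0],-1]
  ]
}}

```text
t: 16.93
tcp_pos: [0.6618, 0.1385, 0.2763]
tcp_rot: [0.0, 1.0, 0.004, -0.0]
force: [0.6, -0.4, -1.1]
finger_gap: 0.046
```

Request:
{"method": "step_arm", "body": {
  "moves": [
    [[0,0,0],[0,0,0],-1],
    [[0,0,0],[0,0,0],-1]
  ]
}}

```text
t: 17.1
tcp_pos: [0.6618, 0.1385, 0.2765]
tcp_rot: [0.0, 1.0, 0.009, -0.0]
force: [-0.4, -0.2, -0.4]
finger_gap: 0.0463
```

```bash
python3 - <<'E'
from workcell import env; from go import *
import cv2
f=env.grab_frame("wrist"); im=f["frame"].copy(); print("cam",-cv2.Rodrigues(np.array(f["rvec"],float))[0].T@np.array(f["tvec"]))
a=np.linspace(0,6.28,40)
for p in wproj(f,np.c_[.6622+.022*np.cos(a),.1387+.022*np.sin(a),a*0+.02]): cv2.circle(im,tuple(int(v) for v in p),1,(255,0,255),-1)
cv2.imwrite("pics/w9.png",im)
go(env.get_state(),(.6622,.1387,.0535),.0133)
E
```

```text
cam [0.66223189 0.22058374 0.25581436]
shift [ 0.04 -0.01  5.61] turn [0.   0.02 0.17] n 2.0 1.0 tcp [0.6619 0.1386 0.2766] yaw 0.016 gap 0.0457 t 17.15
```

View pics/w9.png

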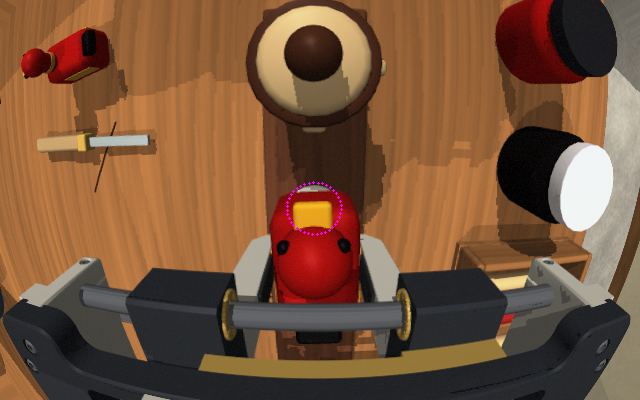

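Request:
{"method": "step_arm", "body": {
  "moves": [
    [[0,0,0],[0,0,3],-1],
    [[0,0,0],[0,0,1.6],-1],
    [[0,0,0],[0,0,0.95],-1],
    [[0,0,0],[0,0,0],-1],
    [[0,0,0],[0,0,0],-1],
    [[0,0,0],[0,0,0],0.6],
    [[0,0,0],[0,0,0],0.6],
    [[0,0,0],[0,0,0],0.6]
  ]
}}

```text
t: 17.82
tcp_pos: [0.6621, 0.1386, 0.2219]
tcp_rot: [-0.0, 1.0, 0.007, 0.0]
force: [0.2, 1.1, -0.2]
finger_gap: 0.0611
```

Request:
{"method": "step_arm", "body": {
  "moves": [
    [[0,0,0],[0,0,0],0.6],
    [[0,0,0],[0,0,-2],0.7],
    [[0,0,0],[0,0,-3],1],
    [[0,0,0],[0,0,-4],1],
    [[0,0,0],[0,0,-4],1],
    [[0,0,0],[0,0,0],1],
    [[0,0,0],[0,0,0],1]
  ]
}}

```text
t: 18.4
tcp_pos: [0.6621, 0.1386, 0.3541]
tcp_rot: [-0.0, 1.0, 0.007, 0.003]
force: [-0.4, -0.6, -0.6]
finger_gap: 0.0929
```

```bash
python3 - <<'E'
from wfit import *
from go import go as G
import numpy as np
show("pics/t10.png",1,[.6622,.1387,1.584],.02)
G(env.get_state(),(.4364,.2841,.17),-3.12+np.pi/2)
E
```

```text
shift [-22.34 -14.86   1.45] turn [-6.000e-02 -5.000e-02  8.953e+01] n 7.0 13.0 tcp [0.6618 0.1385 0.3518] yaw 0.013 gap 0.0929 t 18.45
```

View pics/t10.png

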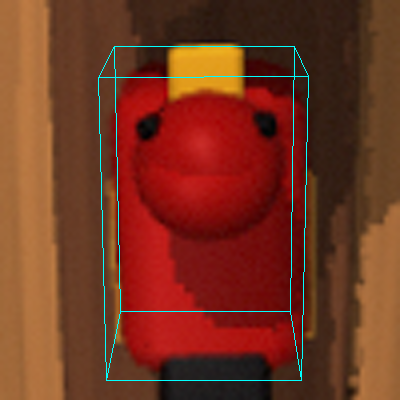

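The biggest stands upright; its body is about 4 mm towards the head from the overlay, well within tolerance. Last is the second duck.

Request:
{"method": "step_arm", "body": {
  "moves": [
    [[0,0,0],[-3.19,-2.12,0.1],1],
    [[0,0,0],[-3.19,-2.12,0.1],1],
    [[0,0,0],[-3.19,-2.12,0.1],1],
    [[0,0,0],[-3.19,-2.12,0.1],1],
    [[0,0,0],[-3.19,-2.12,0.1],1],
    [[0,0,0],[-3.19,-2.12,0.1],1],
    [[0,0,0],[-3.19,-2.12,0.1],1],
    [[0,0,6.9],[0,0,0],1]
  ]
}}

```text
t: 19.12
tcp_pos: [0.432, 0.2861, 0.3425]
tcp_rot: [0.001, 0.999, -0.051, -0.002]
force: [-0.2, -0.3, -0.3]
finger_gap: 0.0929
```

Request:
{"method": "step_arm", "body": {
  "moves": [
    [[0,0,6.9],[0,0,0],1],
    [[0,0,6.9],[0,0,0],1],
    [[0,0,6.9],[0,0,0],1],
    [[0,0,6.9],[0,0,0],1],
    [[0,0,6.9],[0,0,0],1],
    [[0,0,6.9],[0,0,0],1],
    [[0,0,6.9],[0,0,0],1],
    [[0,0,6.9],[0,0,0],1]
  ]
}}

```text
t: 19.78
tcp_pos: [0.4363, 0.2838, 0.3427]
tcp_rot: [0.001, 0.859, -0.513, -0.001]
force: [0.6, -0.2, -0.4]
finger_gap: 0.0929
```

Request:
{"method": "step_arm", "body": {
  "moves": [
    [[0,0,6.9],[0,0,0],1],
    [[0,0,6.9],[0,0,0],1],
    [[0,0,6.9],[0,0,0],1],
    [[0,0,6.9],[0,0,0],1],
    [[0,0,0],[0,0,0],1],
    [[0,0,0],[0,0,0],1],
    [[0,0,0],[0,0,0],1]
  ]
}}

```text
t: 20.37
tcp_pos: [0.4365, 0.2839, 0.3435]
tcp_rot: [0.001, 0.715, -0.699, -0.0]
force: [-0.5, -0.4, -0.4]
finger_gap: 0.093
```

```bash
python3 - <<'E'
from wfit import *
from go import go as G
import numpy as np
v=wfit(.85,.4364,.2841,-3.12); show("pics/t11.png",.85,v)
G(env.get_state(),(v[0],v[1],.026),v[2]+np.pi/2)
E
```

```text
fit [ 0.4365  0.2821 -3.0047] 0.172
shift [ 0.18  0.   15.09] turn [ 0.03 -0.01 -6.63] n 4.0 1.0 tcp [0.4366 0.2839 0.3439] yaw -1.55 gap 0.093 t 20.4667
```

View pics/t11.png

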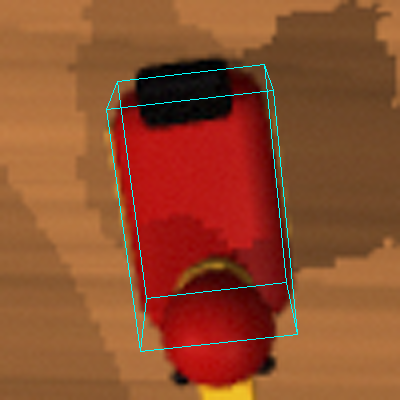

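The fit overlays the second duck well, off by about 2 mm towards the tail, so I'll grip it.

Request:
{"method": "step_arm", "body": {
  "moves": [
    [[0,0,-6.5],[0.2,-0.2,0],1],
    [[0,0,0],[0,0,4],1],
    [[0,0,0],[0,0,4],1],
    [[0,0,0],[0,0,3.5],1],
    [[0,0,0],[0,0,2.5],1],
    [[0,0,0],[0,0,1],1],
    [[0,0,0],[0,0,0],1],
    [[0,0,0],[0,0,0],-1]
  ]
}}

```text
t: 21.13
tcp_pos: [0.439, 0.2822, 0.1949]
tcp_rot: [-0.0, 0.752, -0.659, 0.0]
force: [1.2, 0.0, 0.8]
finger_gap: 0.0894
```

Request:
{"method": "step_arm", "body": {
  "moves": [
    [[0,0,0],[0,0,0],-1],
    [[0,0,0],[0,0,0],-1],
    [[0,0,0],[0,0,0],-1],
    [[0,0,0],[0,0,0],-1],
    [[0,0,0],[0,0,0],-1],
    [[0,0,0],[0,0,0],-1],
    [[0,0,0],[0,0,0],-1],
    [[0,0,0],[0,0,0],-1]
  ]
}}

```text
t: 21.8
tcp_pos: [0.4387, 0.282, 0.1943]
tcp_rot: [-0.0, 0.752, -0.659, 0.0]
force: [-0.1, 0.2, 1.6]
finger_gap: 0.0389
```

```bash
python3 - <<'E'
from workcell import env; from go import *
go(env.get_state(),(.6634,.0336,.19),.0133)
E
```

```text
shift [ 27.58 -19.01 -16.27] turn [-1.00e-02 -0.00e+00 -8.32e+01] n 10.0 12.0 tcp [0.4387 0.282  0.1943] yaw -1.439 gap 0.0389 t 21.8
```

Request:
{"method": "step_arm", "body": {
  "moves": [
    [[0,0,0],[0,0,-2.3],-1],
    [[0,0,0],[0,0,-3.5],-1],
    [[0,0,0],[0,0,-3.5],-1],
    [[0,0,0],[0,0,-3.5],-1],
    [[0,0,0],[0,0,-3.5],-1],
    [[0,0,0],[2.76,-1.9,0],-1],
    [[0,0,0],[2.76,-1.9,0],-1],
    [[0,0,0],[2.76,-1.9,0],-1]
  ]
}}

```text
t: 22.47
tcp_pos: [0.5066, 0.2066, 0.358]
tcp_rot: [-0.001, 0.753, -0.658, 0.0]
force: [0.7, 0.0, -0.8]
finger_gap: 0.0397
```

Request:
{"method": "step_arm", "body": {
  "moves": [
    [[0,0,0],[2.76,-1.9,0],-1],
    [[0,0,0],[2.76,-1.9,0],-1],
    [[0,0,0],[2.76,-1.9,0],-1],
    [[0,0,0],[2.76,-1.9,0],-1],
    [[0,0,0],[2.76,-1.9,0],-1],
    [[0,0,0],[2.76,-1.9,0],-1],
    [[0,0,0],[2.76,-1.9,0],-1],
    [[0,0,-6.9],[0,0,0],-1]
  ]
}}

```text
t: 23.13
tcp_pos: [0.6658, 0.0291, 0.3567]
tcp_rot: [0.0, 0.789, -0.614, 0.001]
force: [0.7, -0.3, -0.3]
finger_gap: 0.0391
```

Request:
{"method": "step_arm", "body": {
  "moves": [
    [[0,0,-6.9],[0,0,0],-1],
    [[0,0,-6.9],[0,0,0],-1],
    [[0,0,-6.9],[0,0,0],-1],
    [[0,0,-6.9],[0,0,0],-1],
    [[0,0,-6.9],[0,0,0],-1],
    [[0,0,-6.9],[0,0,0],-1],
    [[0,0,-6.9],[0,0,0],-1],
    [[0,0,-6.9],[0,0,0],-1]
  ]
}}

```text
t: 23.8
tcp_pos: [0.6633, 0.0334, 0.3569]
tcp_rot: [0.0, 0.985, -0.174, -0.0]
force: [0.4, 0.1, -0.9]
finger_gap: 0.0391
```

Request:
{"method": "step_arm", "body": {
  "moves": [
    [[0,0,-6.9],[0,0,0],-1],
    [[0,0,-6.9],[0,0,0],-1],
    [[0,0,-7.1],[0,0,0],-1],
    [[0,0,0],[0,0,0],-1],
    [[0,0,0],[0,0,0],-1],
    [[0,0,0],[0,0,0],-1]
  ]
}}

```text
t: 24.3
tcp_pos: [0.6633, 0.0334, 0.3571]
tcp_rot: [-0.0, 1.0, 0.003, -0.0]
force: [0.5, 0.4, -0.6]
finger_gap: 0.0393
```

```bash
python3 - <<'E'
from workcell import env; from go import *
go(env.get_state(),(.6634,.0336,.0478),.0133)
E
```

```text
shift [ 1.000e-02 -2.000e-02  1.423e+01] turn [-0.    0.02 -0.44] n 4.0 1.0 tcp [0.6633 0.0334 0.3571] yaw 0.006 gap 0.0393 t 24.3
```

Request:
{"method": "step_arm", "body": {
  "moves": [
    [[0,0,0],[0,0,3.5],-1],
    [[0,0,0],[0,0,3.5],-1],
    [[0,0,0],[0,0,3.5],-1],
    [[0,0,0],[0,0,2.2],-1],
    [[0,0,0],[0,0,1],-1],
    [[0,0,0],[0,0,0.45],-1],
    [[0,0,0],[0,0,0],-1],
    [[0,0,0],[0,0,0],-1]
  ]
}}

```text
t: 24.97
tcp_pos: [0.6639, 0.0334, 0.2172]
tcp_rot: [0.0, 1.0, 0.004, 0.001]
force: [-0.1, 0.2, 0.5]
finger_gap: 0.0392
```

Request:
{"method": "step_arm", "body": {
  "moves": [
    [[0,0,0],[0,0,0],0.6],
    [[0,0,0],[0,0,0],0.6],
    [[0,0,0],[0,0,0],0.6],
    [[0,0,0],[0,0,0],0.6],
    [[0,0,0],[0,0,-2],0.7],
    [[0,0,0],[0,0,-3],1],
    [[0,0,0],[0,0,-4],1],
    [[0,0,0],[0,0,-4],1]
  ]
}}

```text
t: 25.63
tcp_pos: [0.6631, 0.0334, 0.3469]
tcp_rot: [-0.0, 1.0, 0.005, -0.001]
force: [0.2, 0.9, 0.1]
finger_gap: 0.088
```

Request:
{"method": "step_arm", "body": {
  "moves": [
    [[0,0,0],[0,0,-2],1],
    [[0,0,0],[-4,0,0],1],
    [[0,0,0],[-4,0,0],1],
    [[0,0,0],[-4,0,0],1],
    [[0,0,0],[-4,0,0],1],
    [[0,0,0],[-4,0,0],1],
    [[0,0,0],[0,0,0],1],
    [[0,0,0],[0,0,0],1]
  ]
}}

```text
t: 26.3
tcp_pos: [0.462, 0.0315, 0.3663]
tcp_rot: [0.0, 1.0, 0.005, 0.0]
force: [1.2, 0.5, 0.5]
finger_gap: 0.0932
```

```bash
python3 - <<'E'
from workcell import env; from h import *; from fit import parts
f=env.grab_frame("top"); im=cv2.resize(f["frame"][90:190,160:460],None,fx=2.6,fy=2.6,interpolation=cv2.INTER_CUBIC)
for s,x,y in((1,.6622,.1387),(.85,.6634,.0336),(.7,.6646,-.0716),(.553,.6662,-.1765)):
    q=((proj(f,parts(s,x,y,1.584,.02)[0])-[160,90]+.5)*2.6).astype(int)
    for i in range(8):
        for j in range(i):
            if bin(i^j).count("1")==1: cv2.line(im,tuple(map(int,q[i])),tuple(map(int,q[j])),(255,255,0),1)
s=env.grab_frame("scene")["frame"]; sc=cv2.resize(s[130:350,210:510],(780,572))[:330*2]
cv2.imwrite("pics/end.png",np.vstack([im,cv2.resize(s[140:345,210:510],(780,340))])); print(env.get_state()["force"],env.get_state()["t"])
E
```

```text
[ 0.90552855 -0.26960931 -0.15235825] 26.4
```

View pics/end.png

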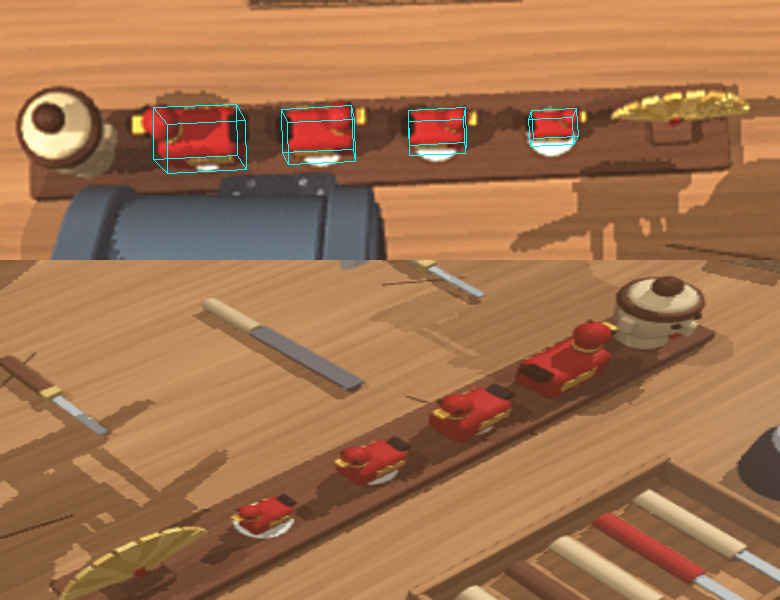

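The last picture shows the biggest, second, third and smallest upright in order from the head to the fan. Each lies along the plank within its overlay, with the white disc showing underneath. The gripper is clear.

```bash
python3 -c "
from workcell import env; print(env.finish_job())"
```

```text
the job is handed in; nothing more can be done
None
```

I placed all four red ducks on the discs and handed the job in at about 26.4 s of simulated time. From the farmer head to the gilt fan they run biggest, second, third, smallest. The green and purple look-alikes were not touched.

- **Final pictures (top and scene cameras):** all four ducks stood upright along the plank, each on its own disc. The gripper was open and clear of everything.
- **Close wrist-camera checks against the disc centres:**
  - The smallest matched by eye.
  - The third was within about 3 mm.
  - The biggest was about 4 mm off, towards the head.
  - I did not do a close check on the second after placing it. In the final top view it sat inside its expected outline.
- **Checks that disagreed:** the automatic outline fit was misled by the duck's tail twice, by about 10 mm on the placed smallest and about 14 mm on the biggest before I gripped it. I went by the picture overlays instead, and for the biggest the top-camera estimate agreed.
- **Not confirmed:** I took each duck's origin to be the centre of its body, and the hand-in gave no verdict.

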